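# Set the dose tray's pointer

## Robot

A 6-joint arm with a two-finger parallel gripper is mounted at the origin on the work surface. World frame = base frame: x ahead of the robot, y to its left, z up, the work surface at z = 0. Lengths are in m, angles in rad, forces in N, time in s.
With the tool pointing down it reaches from about 0.25 to 0.8 m from the base axis. Payload 8.5 kg.
Tool frame: the origin (TCP) lies on the front face of the gripper's body, between the roots of the fingers; the fingertips stand 73 mm ahead of it and the grasp point (between the pads) lies 54 mm ahead of it (bot.tips_ahead is the distance from the TCP to the fingertips, in m); z points along the fingers, y is the line along which they close (so a half turn about z gives the same grasp; the last joint's range is limited). The gripper opens to 85 mm and grips with 20 to 120 N. Pads are 22 mm wide; open, the fingers measure 114 mm over their backs; the gripper's body (76 mm by 85 mm) begins 54 mm behind the grasp point. The pads swing forward as they close: fully open they stand 13 mm farther back than shut.
Start: joints at [1.289, 0.238, -0.013, 1.319, 0, 1.571], TCP at [0.146, 0.504, 0.304] pointing down, gripper open.
Joint ranges: [-2.66, 2.66], [-1.03, 1.9], [-1.14, 1.46], [-1.82, 2.27], [-1.45, 1.34], [-3.14, 3.14]. Speed limits (rad/s): [2.22, 2.22, 2.79, 3.14, 3.14, 3.14].

## Interface

Orientations are given as a unit quaternion [x, y, z, w].
In Python, from bench import bot gives the robot as it stands. The module is installed in compiled form; this text tells all that it offers.
- The arm moves only by the tool move_arm, never from a script. Its argument "steps" is a list of rows, each an object with "fingers": the opening, from 0 (shut) to 1 (fully open); "translation": the shift along the tool's x, y, z in m, a list of three; "spin": the turn about the tool's z in rad. In form: [{"fingers": fingers, "translation": [dx, dy, dz], "spin": spin}, ...]. A call has 1 to 8 rows; each row is the pose to reach, as a shift and turn from the pose commanded when the call began, along the tool's axes at that moment; what a row does not reach only later rows make up. A row lasts 1/12 s, in which the tool goes at most 41.7 mm and 7.16 degrees, less where a joint would pass 70% of its speed; a pose out of reach is approached as far as the arm can. A call with a gripper value outside its range is refused whole. The fingers move at their own pace and stop on an object; "grip_force" is the grip in N (left out, the last holds). Time passes only in rows, so rows that repeat a pose let the fingers close. It gives the time, the measured TCP pose, the force, the opening and the grip force at its end, in the units of the state.
- bot.sense(): the state, without advancing time (a new reading comes with each control period).
- bot.capture(name): name is "side" or "top"; returns (picture, depth): 384x512x3 uint8, red, green, blue; 384x512 float32, m along the optical axis (not along the pixel's ray), 0 where there is no reading.
- bot.camera_model(name): a dict with "vertical_fov" (degrees; the focal length in pixels is half the picture's height over the tangent of half this angle, whatever the lens; pixels are square), "cx", "cy" (the principal point, pixels), "R" (3x3) and "t" (3): a world point X has camera coordinates R X + t. Camera axes: x right, y down, z forward; pixel columns grow to the right and rows downward; lengths in m; the calibration is good to about 2 mm. A picture is of the moment at which its call begins. camera_model takes no time and is no camera call.
- bot.finish_job(): hands the job in; it is judged then, once.
Trained networks look in the newest picture that a camera, given by its name, has taken for a name from the list of things; names that differ only in an ending like _2 or _b are one class to them, and where a whole thing is asked for, a point or a joint stands for the part that bears it (a point fixed in the world has none). Each returns a list of dicts, best first, with "score" (0 to 1); they miss things now and then, are a little off and sometimes report something else, mostly with a low value. They report only what shows in the picture. A call takes as long as a camera call.
- bot.silhouettes(camera, query): "region" (384x512 bool, what is visible of it).
- bot.spot_point(camera, query): "xyz" ([x, y, z] in m, in world coordinates, good to about 4 mm: a listed point, or the origin of a listed thing).
The state is a dict: "time": time; "joints": joint angles; "qvel": joint speeds; "effort": joint torques, N m; "ee_pos": TCP position; "orientation": TCP orientation; "wrist_force": force on the tool from outside, world axes, zero at the start; "wrist_torque": the same for the moment, N m; "opening": finger opening in m; "gripper_force": force on a finger pad.
Only numpy, scipy, OpenCV 4.12 (cv2) and the standard library are available. Lean on these libraries where they do the work, as an engineer would, in place of code of your own. Each camera call takes 0.05 s, during which the arm holds its last target. There are 200 camera calls.

## Task

With a fingertip, gently push the upright tab of the dose tray's pointer round until it stands right over the long capsule, and leave it there; only then press the set button on the tray's nose fully down and let it come back up. Do not pinch, lift or carry anything: the tray, the capsule, the tablets and the things around the tray stay where they are.

Things in the scene. Friction and masses are not known exactly. Their poses are not given: they have to be found in the camera images.
- tray: Round white dose tray, 180 mm across, 0.75 to 1.2 kg, loose, flat on the table; origin at the centre of its underside, z up. Seven open wedge compartments round a 42 mm hub, centred every 51.4 degrees from its +x axis at 62 mm radius; rim and walls 24 mm high. Its nose (60 wide, 16 high, out to 145 mm) points along -x, towards the robot; the two compartments next to the nose are empty.
- pointer (a joint): Angle of the tray's pointer about the upright axis through the tray's centre, rad: 0 along the tray's +x axis, growing anticlockwise seen from above. It starts within 0.6 rad of pi (over the nose) and can be turned either way round to any compartment (stops only at +-9.4). Turning takes about 0.05 N m (0.8 N on the tab); it stays where it is left.
- pointer_tab (a point): Middle of the top edge of the pointer's tab, 62 mm from the hub axis, 69 mm above the table. The pointer is a black bar 12 mm wide, 31 to 39 mm above the table, reaching 76 mm from the axis; on its outer end stands a flat upright tab 28 mm long (radially), 8 mm thick, 39 to 69 mm above the table, pushed on its flat side.
- set_button (a joint): Travel of the set button, m: 0 up, 0.006 fully down. A spring returns it; fully down takes 5 N.
- set_button_top (a point): Centre of the top face of the round grey set button, 28 mm across, on the tray's nose 118 mm from the tray's centre; top face 28 mm above the table (10 mm above its fixed collar). It is pressed straight down.
- capsule: The one long capsule, 29 mm long and 11 mm thick with round ends, orange like the tablets, lying in one of the five filled compartments (floor 8 mm above the table), near the compartment's middle; origin at the centre of its underside, x along its length.
- tablet1: A round orange tablet, 14 mm across and 6 mm thick, in one of the filled compartments; origin at the centre of its underside.
- tablet2: A round orange tablet, 14 mm across and 6 mm thick, in one of the filled compartments; origin at the centre of its underside.
- tablet3: A round orange tablet, 14 mm across and 6 mm thick, in one of the filled compartments; origin at the centre of its underside.
- tablet4: A round orange tablet, 14 mm across and 6 mm thick, in one of the filled compartments; origin at the centre of its underside.
- jar: Closed vitamin jar, 66 mm across and 105 mm high, standing beside the tray; origin at the centre of its underside.
- skull: Small white skull ornament, about 40 mm wide and 46 mm high, standing near the tray's nose; origin under its middle.
- mug: Blue mug, 80 mm across the rim and 90 mm high, off to the left; origin at the centre of its underside.
- phone: Black phone, 150 x 72 x 9 mm, lying flat at the near right; origin at the centre of its underside.

How it is judged:
By the outcome, as a careful person would: the job done as asked, in the order asked, and still so for the second after the job is handed in, with the robot touching nothing.
It also fails if it takes over 54 s, if anything falls off the work surface, if the arm or the gripper's body presses on something with over 40 N, if the wrist force passes 120 N, or if a joint passes its speed limit or range.

## Working session

There is one attempt and no reset: what is moved stays moved. The work goes in short steps, Python scripts to look and compute and a tool call to move; the robot and the scene stay as the last step left them, time stands still between calls to the robot, and variables do not carry over. Pictures are saved under pics/ and viewed, at most 11 in all, crops included, and the job is handed in when it is done.

Besides the shell and the picture viewer there is one more tool, called after "Call:" as name([rows], argument=value, ...), one row to a line, values as JSON. move_arm: Moves the arm, as the interface text tells. Its arguments: {"type":"object","properties":{"steps":{"type":"array","items":{"type":"object","properties":{"fingers":{"type":"number"},"translation":{"type":"array","items":{"type":"number"}},"spin":{"type":"number"}}}},"grip_force":{"type":"number"}},"required":["steps"]}

```bash
mkdir -p pics
python3 - <<'E'
from bench import bot
import cv2,numpy as np
s=bot.sense();print({k:np.round(s[k],3) for k in('time','ee_pos','orientation','joints','opening')},bot.tips_ahead)
for c in('top','side'):
    p,d=bot.capture(c); cv2.imwrite(f'pics/{c}0.png',p[:,:,::-1]); np.savez(f'{c}0.npz',p=p,d=d)
    m=bot.camera_model(c); print(c,m['vertical_fov'],m['cx'],m['cy'],np.round(-np.array(m['R']).T@m['t'],3))
    for q in('tray','pointer_tab','set_button_top','capsule','tablet1','jar','skull','mug','phone'):
        print(q,[(np.round(r['xyz'],3).tolist(),round(r['score'],2)) for r in bot.spot_point(c,q)[:5]])
E
```

```text
{'time': np.float64(0.0), 'ee_pos': array([0.146, 0.504, 0.303]), 'orientation': array([ 0.14 ,  0.99 , -0.001, -0.   ]), 'joints': array([ 1.289,  0.239, -0.014,  1.319,  0.   ,  1.571]), 'opening': np.float64(0.085)} 0.0726
top 45.52038357592297 250.94016032449213 187.2318748697971 [ 0.316 -0.012  1.49 ]
tray [([0.559, 0.093, -0.0], 0.71)]
pointer_tab [([0.511, 0.124, 0.066], 0.42)]
set_button_top []
capsule [([0.624, 0.091, 0.008], 0.41), ([0.561, 0.092, -0.002], 0.33), ([0.439, 0.096, 0.03], 0.23)]
tablet1 []
jar [([0.587, -0.108, -0.004], 0.69)]
skull [([0.56, 0.093, -0.003], 0.63), ([0.423, 0.209, 0.0], 0.41)]
mug [([0.577, 0.418, -0.003], 0.64)]
phone [([0.41, -0.422, 0.002], 0.6)]
side 55.67220109839064 258.38410479889546 189.33769758009575 [0.355 0.674 0.799]
tray [([0.558, 0.091, 0.002], 0.95)]
pointer_tab [([0.509, 0.123, 0.07], 0.71)]
set_button_top [([0.444, 0.093, 0.026], 0.59), ([0.598, 0.142, 0.007], 0.19)]
capsule [([0.623, 0.092, 0.007], 0.48)]
tablet1 [([0.597, 0.138, 0.006], 0.59), ([0.546, 0.154, 0.011], 0.4)]
jar [([0.59, -0.111, 0.001], 0.85), ([0.446, 0.092, 0.028], 0.36)]
skull []
mug [([0.575, 0.416, -0.002], 0.75)]
phone [([0.403, -0.419, 0.003], 0.91)]
```

View pics/top0.png

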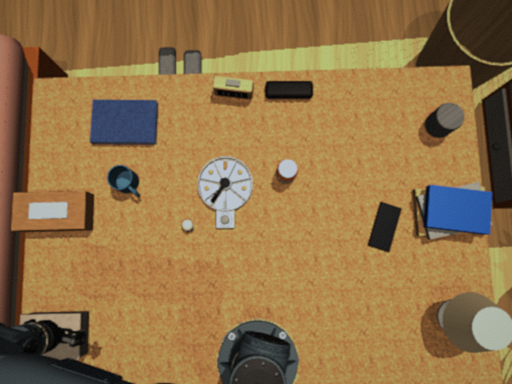

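View pics/side0.png

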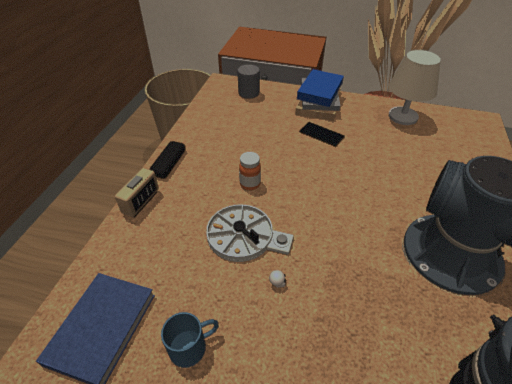

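The tray shows at about (225,185) in the top view, nose down at (225,218), with the black pointer towards lower left at (216,197). The capsule candidate is at about (225,166). I'll enlarge both views to check which item is the long one.

Run:
```python
from bench import bot
import cv2,numpy as np
t=np.load('top0.npz')['p'][150:235,180:265]; s=np.load('side0.npz')['p'][195:295,195:305]
a=cv2.resize(t,(400,400),interpolation=cv2.INTER_CUBIC);b=cv2.resize(s,(400,400),interpolation=cv2.INTER_CUBIC)
cv2.imwrite('pics/crop0.png',np.hstack([a,b])[:,:,::-1])
# orange blobs on plane z=.014 inside tray radius
for c in('top','side'):
    z=np.load(c+'0.npz');p=z['p'];m=bot.camera_model(c);R=np.array(m['R']);C=-R.T@m['t'];f=192/np.tan(np.radians(m['vertical_fov']/2))
    v,u=np.mgrid[:384,:512]; r=np.stack([(u-m['cx'])/f,(v-m['cy'])/f,np.ones(u.shape)],-1)@R
    X=C+r*((.014-C[2])/r[...,2])[...,None]
    h=cv2.cvtColor(p,cv2.COLOR_RGB2HSV)
    k=(h[...,1]>90)&(np.hypot(X[...,0]-.559,X[...,1]-.092)<.082)&(h[...,0]<25)&(h[...,2]>110)
    n,l=cv2.connectedComponents(k.astype('uint8'))
    for i in range(1,n):
        q=X[l==i][:,:2]
        if len(q)<4: continue
        w,V=np.linalg.eigh(np.cov(q.T)); e=q.mean(0)-[.559,.092]
        print(c,len(q),np.round(q.mean(0),4),'4sig mm',np.round(4e3*np.sqrt(w.clip(0)),1),'ang',round(np.degrees(np.arctan2(e[1],e[0])),1),'rad',round(np.hypot(*e),3))
```

```text
top 20 [0.6241 0.0905] 4sig mm [10.2 28.1] ang -1.3 rad 0.065
top 5 [0.6006 0.1406] 4sig mm [ 7.5 15.7] ang 49.5 rad 0.064
top 4 [0.5961 0.043 ] 4sig mm [ 7.7 17. ] ang -52.8 rad 0.061
top 6 [0.5472 0.1548] 4sig mm [ 9.3 14.1] ang 100.7 rad 0.064
top 4 [0.5426 0.0311] 4sig mm [ 7.6 16.9] ang -105.0 rad 0.063
side 11 [0.5969 0.0453] 4sig mm [11.6 13.3] ang -51.0 rad 0.06
side 12 [0.5445 0.0342] 4sig mm [12.6 13.2] ang -104.1 rad 0.06
side 26 [0.6231 0.0909] 4sig mm [10.8 30.8] ang -1.0 rad 0.064
side 14 [0.5999 0.1419] 4sig mm [11.9 13.6] ang 50.6 rad 0.065
side 14 [0.5473 0.1546] 4sig mm [11.9 13.2] ang 100.5 rad 0.064
```

View pics/crop0.png

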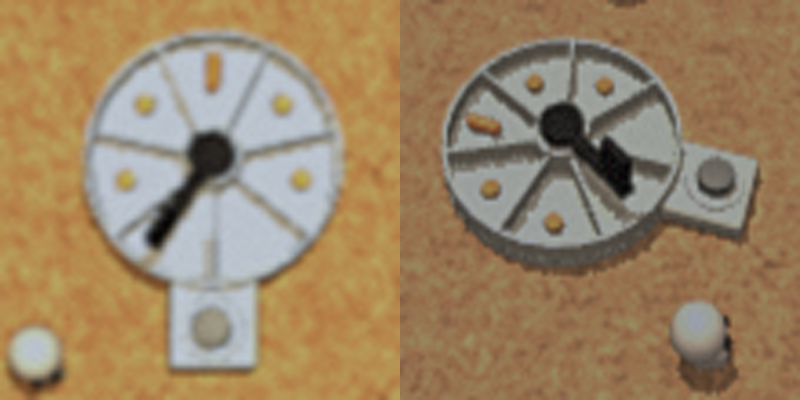

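The crops show the only elongated item in the far compartment, at 0° (blob about 29 x 10.5 mm against about 13 mm for the rest, bearing about -1°). The pointer stands at about 147°. I'll push it clockwise with shut fingers, keeping them turned square to the tab.

```bash
cat > h.py <<'E'
from bench import bot
import numpy as np
from scipy.spatial.transform import Rotation as Ro
C=np.array([.559,.092])
def yaw(q): x=Ro.from_quat(q).as_matrix()[:,0]; return np.degrees(np.arctan2(x[1],x[0]))
def show(label,pos,yw=None,p0=None,q0=None):
    "shift and spin in tool axes from a reference pose (default: now)"
    s=bot.sense(); p0=s['ee_pos'] if p0 is None else p0; q0=s['orientation'] if q0 is None else q0
    t=Ro.from_quat(q0).as_matrix().T@(np.array(pos)-p0)
    sp=0 if yw is None else -((yw-yaw(q0)+180)%360-180)
    print(label,np.round(t,4).tolist(),'spin',round(np.radians(sp),3))
def behind(th,gap,z,r=.062):
    "TCP pose behind the tab (anticlockwise side), tool -x facing it"
    a=np.radians(th); p=C+r*np.array([np.cos(a),np.sin(a)])+(.015+gap)*np.array([-np.sin(a),np.cos(a)])
    return [*p,z],th-90+180
def state():
    s=bot.sense(); print(round(s['time'],2),np.round(s['ee_pos'],4),'yaw',round(yaw(s['orientation']),1),'q',np.round(s['joints'],3),'F',np.round(s['wrist_force'],2),s['opening'])
E
python3 -c "
from h import *
state(); p,y=behind(147.3,.014,.2); print(p,y); show('t',p,y)"
```

```text
1.0 [0.146  0.5043 0.3039] yaw 163.9 q [ 1.289  0.238 -0.013  1.319 -0.     1.571] F [ 0.21 -1.38 -0.91] 0.08522024672224385
[np.float64(0.4911593622255391), np.float64(0.10109108719320072), 0.2] 237.3
t [-0.4437, -0.2913, 0.1039] spin -1.282
```

Call:
move_arm([
  {"fingers":0,"translation":[-0.03,-0.02,0],"spin":-0.1},
  {"fingers":0,"translation":[-0.06,-0.04,0.01],"spin":-0.2},
  {"fingers":0,"translation":[-0.09,-0.06,0.02],"spin":-0.3},
  {"fingers":0,"translation":[-0.12,-0.08,0.03],"spin":-0.4},
  {"fingers":0,"translation":[-0.15,-0.1,0.04],"spin":-0.5},
  {"fingers":0,"translation":[-0.18,-0.12,0.05],"spin":-0.6},
  {"fingers":0,"translation":[-0.21,-0.14,0.06],"spin":-0.7},
  {"fingers":0,"translation":[-0.24,-0.16,0.07],"spin":-0.8},
], grip_force=20)

```text
time: 1.67
ee_pos: [0.3328, 0.2823, 0.2337]
orientation: [-0.259, 0.966, 0.0, 0.0]
wrist_force: [0.5, 1.0, 0.6]
opening: -0.0004
gripper_force: 0.0
```

```bash
python3 -c "
from h import *
state(); p,y=behind(147.3,.014,.2); show('t',p,y)"
```

```text
1.67 [0.3328 0.2823 0.2337] yaw -150.0 q [ 0.704  0.125 -0.343  1.102 -0.     0.18 ] F [0.55 0.98 0.57] -0.00038936419325762784
t [-0.0465, -0.2361, 0.0337] spin -0.477
```

Call:
move_arm([
  {"fingers":0,"translation":[-0.007,-0.035,0.005],"spin":-0.07},
  {"fingers":0,"translation":[-0.014,-0.07,0.01],"spin":-0.14},
  {"fingers":0,"translation":[-0.021,-0.105,0.015],"spin":-0.21},
  {"fingers":0,"translation":[-0.028,-0.14,0.02],"spin":-0.28},
  {"fingers":0,"translation":[-0.035,-0.175,0.025],"spin":-0.35},
  {"fingers":0,"translation":[-0.042,-0.21,0.03],"spin":-0.42},
  {"fingers":0,"translation":[-0.0465,-0.236,0.0337],"spin":-0.477},
  {"fingers":0,"translation":[-0.0465,-0.236,0.0337],"spin":-0.477},
])

```text
time: 2.33
ee_pos: [0.4919, 0.0986, 0.1995]
orientation: [-0.477, 0.879, -0.001, 0.0]
wrist_force: [-1.1, -0.8, 0.6]
opening: -0.0
gripper_force: 0.0
```

Run:
```python
from h import *
import cv2
state(); p,y=behind(147.3,.014,.121); show('down',p,y)
out=[]
for c,(a,b,w) in dict(top=(140,175,100),side=(180,190,130)).items():
    im,_=bot.capture(c); out.append(cv2.resize(im[a:a+w,b:b+w],(400,400),interpolation=cv2.INTER_CUBIC))
    print(c,[(np.round(r['xyz'],3),r['score']) for q in('pointer_tab','tray','set_button_top') for r in bot.spot_point(c,q)[:1]])
cv2.imwrite('pics/a1.png',np.hstack(out)[:,:,::-1])
```

```text
2.33 [0.4919 0.0986 0.1995] yaw -123.0 q [ 1.980e-01  2.570e-01 -2.650e-01  1.047e+00 -1.000e-03 -7.970e-01] F [-1.14 -0.77  0.65] -1.713811701529707e-05
down [-0.0017, 0.0021, 0.0785] spin -0.005
top [(array([0.563, 0.094, 0.   ]), 0.57)]
side [(array([0.508, 0.123, 0.07 ]), 0.67), (array([ 0.558,  0.093, -0.001]), 0.71), (array([0.444, 0.093, 0.026]), 0.43)]
```

View pics/a1.png

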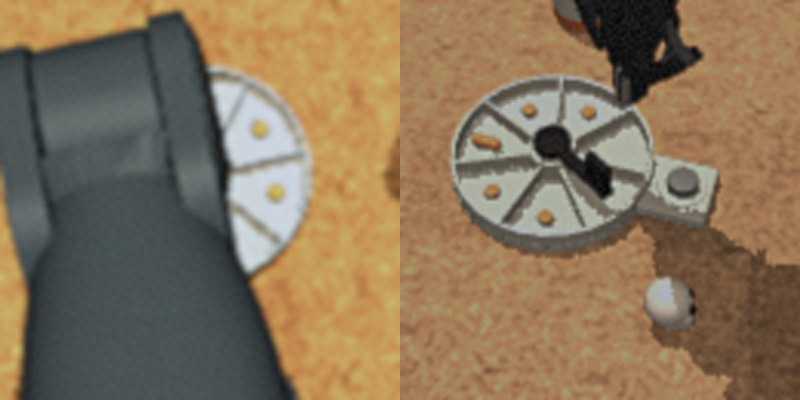

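The side view shows the shut fingertips above the tray behind the tab (tab at about (600,170), tips at about (622,98)), and the tray and pointer are undisturbed. Lowering now.

Call:
move_arm([
  {"fingers":0,"translation":[-0.001,0.001,0.02],"spin":0},
  {"fingers":0,"translation":[-0.001,0.001,0.04],"spin":0},
  {"fingers":0,"translation":[-0.001,0.002,0.06],"spin":0},
  {"fingers":0,"translation":[-0.001,0.002,0.074],"spin":0},
  {"fingers":0,"translation":[-0.001,0.002,0.079],"spin":0},
  {"fingers":0,"translation":[-0.001,0.002,0.079],"spin":0},
])

```text
time: 3.23
ee_pos: [0.4873, 0.1041, 0.1204]
orientation: [-0.478, 0.879, 0.0, -0.001]
wrist_force: [-0.4, 0.1, 0.4]
opening: 0.0003
gripper_force: 0.0
```

Run:
```python
from h import *
import cv2
state()
im,_=bot.capture('side'); cv2.imwrite('pics/a2.png',cv2.resize(im[180:310,190:320],(520,520),interpolation=cv2.INTER_CUBIC)[:,:,::-1])
print([(np.round(r['xyz'],3),r['score']) for q in('pointer_tab','tray','set_button_top') for r in bot.spot_point('side',q)[:1]])
for th in range(147,90,-7): show(th,*behind(th,0,.1205))
```

```text
3.23 [0.4873 0.1041 0.1204] yaw -122.9 q [ 0.211  0.33  -0.393  0.85  -0.    -0.786] F [-0.38  0.12  0.42] 0.0002565084902098456
[(array([0.507, 0.123, 0.07 ]), 0.83), (array([0.556, 0.093, 0.003]), 0.61), (array([0.449, 0.09 , 0.03 ]), 0.41)]
147 [-0.0132, -0.0035, 0.0018] spin 0.001
140 [-0.0208, -0.0021, 0.0018] spin 0.123
133 [-0.0286, -0.0017, 0.0018] spin 0.245
126 [-0.0364, -0.0022, 0.0018] spin 0.367
119 [-0.044, -0.0037, 0.0018] spin 0.489
112 [-0.0514, -0.0061, 0.0018] spin 0.611
105 [-0.0585, -0.0094, 0.0018] spin 0.734
98 [-0.0651, -0.0135, 0.0018] spin 0.856
91 [-0.0712, -0.0184, 0.0018] spin 0.978
```

View pics/a2.png

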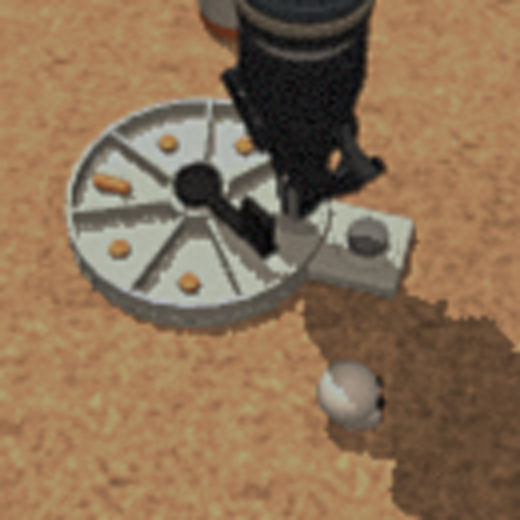

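The tips are down behind the tab's flat side (tab at about (258,225), fingers at about (292,205) in the crop), not touching yet. Pushing now.

Call:
move_arm([
  {"fingers":0,"translation":[-0.005,-0.002,0],"spin":0},
  {"fingers":0,"translation":[-0.009,-0.003,0],"spin":0},
  {"fingers":0,"translation":[-0.013,-0.0035,0],"spin":0},
  {"fingers":0,"translation":[-0.017,-0.003,0],"spin":0.06},
  {"fingers":0,"translation":[-0.021,-0.002,0],"spin":0.123},
  {"fingers":0,"translation":[-0.025,-0.002,0],"spin":0.185},
  {"fingers":0,"translation":[-0.0286,-0.0017,0],"spin":0.245},
  {"fingers":0,"translation":[-0.0325,-0.002,0],"spin":0.306},
])

```text
time: 4.1
ee_pos: [0.5077, 0.1303, 0.1213]
orientation: [-0.336, 0.942, -0.0, -0.0]
wrist_force: [-1.1, -0.2, -0.4]
opening: -0.0001
gripper_force: 0.4
```

Run:
```python
from h import *
state();bot.capture('side')
print([(np.round(r['xyz'],3),r['score'],np.degrees(np.arctan2(*(np.array(r['xyz'])[:2]-C)[::-1]))) for q in('pointer_tab','tray') for r in bot.spot_point('side',q)[:1]])
state()
for th in range(126,80,-5): show(th,*behind(th,0,.1205))
```

```text
4.1 [0.5077 0.1303 0.1213] yaw -140.7 q [ 0.251  0.366 -0.332  0.873 -0.    -0.435] F [-1.05 -0.19 -0.36] -0.00012044169921717892
[(array([0.519, 0.134, 0.066]), 0.57, np.float64(133.6742685419481)), (array([ 0.558,  0.091, -0.001]), 0.66, np.float64(-131.6335393365711))]
4.25 [0.5079 0.1303 0.1212] yaw -140.4 q [ 0.251  0.366 -0.332  0.873 -0.    -0.44 ] F [-0.66 -0.53  0.03] 0.00023285012734045464
126 [-0.0039, 0.0007, 0.0007] spin 0.063
121 [-0.0094, 0.0015, 0.0007] spin 0.15
116 [-0.015, 0.0017, 0.0007] spin 0.237
111 [-0.0205, 0.0015, 0.0007] spin 0.325
106 [-0.0261, 0.0007, 0.0007] spin 0.412
101 [-0.0315, -0.0005, 0.0007] spin 0.499
96 [-0.0368, -0.0021, 0.0007] spin 0.586
91 [-0.0419, -0.0043, 0.0007] spin 0.674
86 [-0.0469, -0.0068, 0.0007] spin 0.761
81 [-0.0516, -0.0098, 0.0007] spin 0.848
```

Call:
move_arm([
  {"fingers":0,"translation":[-0.0039,0.0007,0],"spin":0.063},
  {"fingers":0,"translation":[-0.0094,0.0015,0],"spin":0.15},
  {"fingers":0,"translation":[-0.015,0.0017,0],"spin":0.237},
  {"fingers":0,"translation":[-0.0205,0.0015,0],"spin":0.325},
  {"fingers":0,"translation":[-0.0261,0.0007,0],"spin":0.412},
  {"fingers":0,"translation":[-0.0315,-0.0005,0],"spin":0.499},
  {"fingers":0,"translation":[-0.0368,-0.002,0],"spin":0.586},
  {"fingers":0,"translation":[-0.0419,-0.0043,0],"spin":0.674},
])

```text
time: 4.92
ee_pos: [0.5426, 0.1535, 0.1212]
orientation: [-0.007, 1.0, 0.0, -0.0]
wrist_force: [-0.7, 0.7, 0.9]
opening: 0.0001
gripper_force: 0.5
```

Run:
```python
from h import *
import cv2
im,_=bot.capture('side'); cv2.imwrite('pics/a3.png',cv2.resize(im[180:310,190:320],(520,520),interpolation=cv2.INTER_CUBIC)[:,:,::-1])
print([(np.round(r['xyz'],3),r['score'],np.degrees(np.arctan2(*(np.array(r['xyz'])[:2]-C)[::-1]))) for q in('pointer_tab','tray') for r in bot.spot_point('side',q)[:1]])
state()
for th in range(86,45,-5): show(th,*behind(th,0,.1205))
```

```text
[(array([0.558, 0.152, 0.07 ]), 0.51, np.float64(91.43928962788247)), (array([0.558, 0.091, 0.001]), 0.8, np.float64(-118.30075576600761))]
5.07 [0.5427 0.1532 0.1211] yaw -178.9 q [ 0.275  0.424 -0.235  0.912 -0.     0.256] F [-0.85 -0.71 -0.25] 2.895377314867594e-05
86 [-0.0056, 0.0016, 0.0006] spin 0.089
81 [-0.0112, 0.0022, 0.0006] spin 0.176
76 [-0.0167, 0.0023, 0.0006] spin 0.263
71 [-0.0223, 0.0019, 0.0006] spin 0.351
66 [-0.0278, 0.001, 0.0006] spin 0.438
61 [-0.0332, -0.0003, 0.0006] spin 0.525
56 [-0.0385, -0.0021, 0.0006] spin 0.612
51 [-0.0435, -0.0044, 0.0006] spin 0.7
46 [-0.0484, -0.0071, 0.0006] spin 0.787
```

View pics/a3.png

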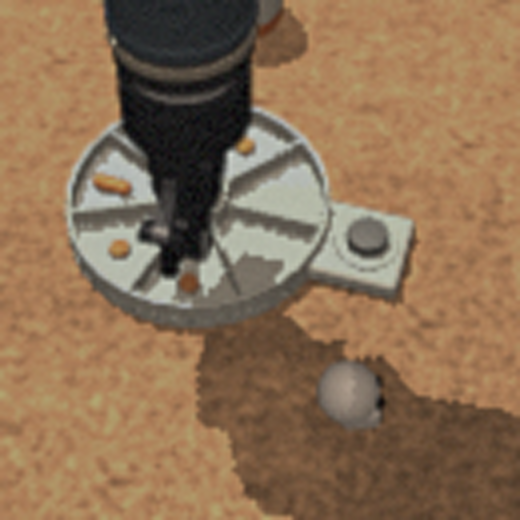

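The pointer follows as commanded (tab at about (165,235), bearing about 91°), and the tray has not shifted. Continuing.

Call:
move_arm([
  {"fingers":0,"translation":[-0.0056,0.0012,0],"spin":0.089},
  {"fingers":0,"translation":[-0.0112,0.002,0],"spin":0.176},
  {"fingers":0,"translation":[-0.0167,0.0022,0],"spin":0.263},
  {"fingers":0,"translation":[-0.0223,0.0019,0],"spin":0.351},
  {"fingers":0,"translation":[-0.0278,0.001,0],"spin":0.438},
  {"fingers":0,"translation":[-0.0332,-0.0003,0],"spin":0.525},
  {"fingers":0,"translation":[-0.0385,-0.0021,0],"spin":0.612},
  {"fingers":0,"translation":[-0.0435,-0.0044,0],"spin":0.7},
])

```text
time: 5.73
ee_pos: [0.586, 0.1495, 0.1212]
orientation: [0.336, 0.942, 0.0, -0.0]
wrist_force: [-0.9, 0.9, 0.0]
opening: 0.0001
gripper_force: 0.5
```

Run:
```python
from h import *
bot.capture('side')
print([(np.round(r['xyz'],3),r['score'],np.degrees(np.arctan2(*(np.array(r['xyz'])[:2]-C)[::-1]))) for q in('pointer_tab','tray') for r in bot.spot_point('side',q)[:1]])
state()
for th in range(46,0,-5): show(th,*behind(th,0,.1205))
```

```text
[(array([0.598, 0.138, 0.069]), 0.56, np.float64(49.24385227389804)), (array([ 0.559,  0.09 , -0.001]), 0.93, np.float64(-100.78429786756433))]
5.88 [0.586  0.1492 0.1211] yaw 141.0 q [ 0.249  0.484 -0.129  0.958 -0.     0.93 ] F [-0.46  0.34 -0.11] 9.648866865934324e-05
46 [-0.0055, 0.0016, 0.0006] spin 0.088
41 [-0.011, 0.0022, 0.0006] spin 0.175
36 [-0.0166, 0.0023, 0.0006] spin 0.262
31 [-0.0221, 0.0019, 0.0006] spin 0.35
26 [-0.0276, 0.0011, 0.0006] spin 0.437
21 [-0.033, -0.0003, 0.0006] spin 0.524
16 [-0.0383, -0.0021, 0.0006] spin 0.611
11 [-0.0434, -0.0044, 0.0006] spin 0.699
6 [-0.0483, -0.007, 0.0006] spin 0.786
1 [-0.0529, -0.0101, 0.0006] spin 0.873
```

Call:
move_arm([
  {"fingers":0,"translation":[-0.0055,0.0012,0],"spin":0.088},
  {"fingers":0,"translation":[-0.011,0.002,0],"spin":0.175},
  {"fingers":0,"translation":[-0.0166,0.0022,0],"spin":0.262},
  {"fingers":0,"translation":[-0.0221,0.0019,0],"spin":0.35},
  {"fingers":0,"translation":[-0.0276,0.001,0],"spin":0.437},
  {"fingers":0,"translation":[-0.033,-0.0003,0],"spin":0.524},
  {"fingers":0,"translation":[-0.0383,-0.0021,0],"spin":0.611},
  {"fingers":0,"translation":[-0.0383,-0.0021,0],"spin":0.611},
])

```text
time: 6.55
ee_pos: [0.6145, 0.1231, 0.1212]
orientation: [0.603, 0.797, -0.0, 0.0]
wrist_force: [0.1, 0.2, 0.4]
opening: -0.0
gripper_force: 0.0
```

Run:
```python
from h import *
import cv2
im,_=bot.capture('side'); cv2.imwrite('pics/a4.png',cv2.resize(im[180:310,190:320],(520,520),interpolation=cv2.INTER_CUBIC)[:,:,::-1])
for c in('side','top'):
  if c=='top': bot.capture(c)
  print([(np.round(r['xyz'],3),r['score'],np.degrees(np.arctan2(*(np.array(r['xyz'])[:2]-C)[::-1]))) for q in('pointer_tab','tray','set_button_top') for r in bot.spot_point(c,q)[:1]])
state()
for th in (13,10,7,4,1,-1): show(th,*behind(th,0,.1205))
```

```text
[(array([0.62 , 0.105, 0.069]), 0.49, np.float64(11.76078702967229)), (array([0.445, 0.094, 0.026]), 0.56, np.float64(179.19660614287363))]
[(array([ 0.559,  0.093, -0.005]), 0.65, np.float64(110.55604521958847))]
6.95 [0.6143 0.1239 0.1212] yaw 105.9 q [ 0.199  0.517 -0.07   0.984 -0.     1.493] F [1.26 0.09 0.9 ] -0.00045602395715000835
13 [-0.0036, 0.0007, 0.0007] spin 0.05
10 [-0.0069, 0.0013, 0.0007] spin 0.102
7 [-0.0103, 0.0016, 0.0007] spin 0.155
4 [-0.0136, 0.0018, 0.0007] spin 0.207
1 [-0.0169, 0.0018, 0.0007] spin 0.259
-1 [-0.0192, 0.0017, 0.0007] spin 0.294
```

View pics/a4.png

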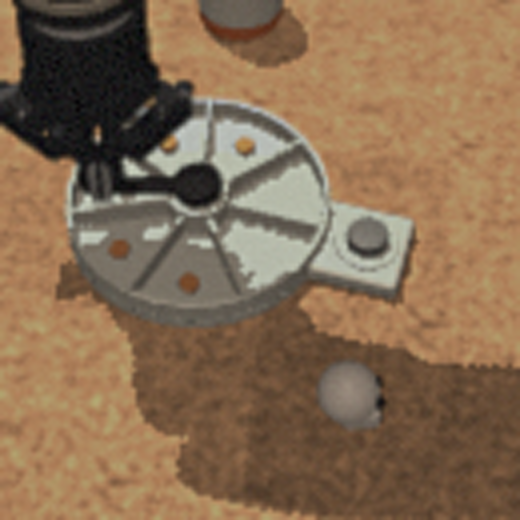

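The bar runs from the hub (200,185) to about (110,183) in the crop, nearly aimed at the capsule compartment. I'll push a little further, then back off to measure unobstructed.

Call:
move_arm([
  {"fingers":0,"translation":[-0.0036,0.0007,0],"spin":0.05},
  {"fingers":0,"translation":[-0.0069,0.0013,0],"spin":0.1},
  {"fingers":0,"translation":[-0.0103,0.0016,0],"spin":0.155},
  {"fingers":0,"translation":[-0.013,0.0018,0],"spin":0.2},
  {"fingers":0,"translation":[-0.013,0.0018,0],"spin":0.2},
  {"fingers":0,"translation":[-0.003,0.0018,0],"spin":0.2},
  {"fingers":0,"translation":[0.015,0.0018,-0.03],"spin":0.2},
  {"fingers":0,"translation":[0.03,0.0018,-0.07],"spin":0.2},
])

```text
time: 7.62
ee_pos: [0.6059, 0.1533, 0.1877]
orientation: [0.68, 0.734, -0.003, -0.002]
wrist_force: [1.2, 0.7, 0.0]
opening: -0.0002
gripper_force: 0.0
```

Call:
move_arm([
  {"fingers":0,"translation":[0.04,0,-0.03],"spin":0},
  {"fingers":0,"translation":[0.08,0,-0.05],"spin":0},
  {"fingers":0,"translation":[0.12,0,-0.05],"spin":0},
  {"fingers":0,"translation":[0.16,0,-0.05],"spin":0},
  {"fingers":0,"translation":[0.16,0,-0.05],"spin":0},
])

```text
time: 8.03
ee_pos: [0.5948, 0.319, 0.2408]
orientation: [0.678, 0.735, 0.001, -0.0]
wrist_force: [-0.6, -1.2, -0.4]
opening: -0.0
gripper_force: 0.0
```

```bash
cat > meas.py <<'E'
from h import *
import cv2,sys
out=[]
for c,(a,b,w) in dict(top=(145,180,85),side=(195,195,105)).items():
    im,_=bot.capture(c); out.append(cv2.resize(im[a:a+w,b:b+w],(400,400),interpolation=cv2.INTER_CUBIC))
    for q in('pointer_tab','tray','set_button_top','capsule'):
        for r in bot.spot_point(c,q)[:1]:
            e=np.array(r['xyz'])[:2]-C; print(c,q,np.round(r['xyz'],3),round(r['score'],2),'bearing',round(np.degrees(np.arctan2(e[1],e[0])),1))
    m=bot.camera_model(c);R=np.array(m['R']);P=-R.T@m['t'];f=192/np.tan(np.radians(m['vertical_fov']/2))
    v,u=np.mgrid[:384,:512]; ray=np.stack([(u-m['cx'])/f,(v-m['cy'])/f,np.ones(u.shape)],-1)@R
    pl=lambda z:(P+ray*((z-P[2])/ray[...,2])[...,None])[...,:2]
    X=pl(.039); k=(im.max(2)<70)&(np.hypot(*(X-C).transpose(2,0,1))<.095)
    q=X[k]; rr=np.hypot(*(q-C).T); hub=q[rr<.024].mean(0); bar=q[(rr>.025)&(rr<.046)]-C
    print(c,'hub',np.round(hub,4),'bar bearing',np.round(np.degrees(np.arctan2(*(bar.mean(0)-(hub-C))[::-1])),1),len(bar))
    X=pl(.014); h=cv2.cvtColor(im,cv2.COLOR_RGB2HSV)
    k=(h[...,1]>90)&(h[...,0]<25)&(h[...,2]>90)&(np.hypot(X[...,0]-.623,X[...,1]-.091)<.022)
    if k.any(): e=X[k].mean(0)-C; print(c,'orange',k.sum(),np.round(X[k].mean(0),4),round(np.degrees(np.arctan2(e[1],e[0])),1))
cv2.imwrite(f'pics/{sys.argv[1]}.png',np.hstack(out)[:,:,::-1]); state()
E
python3 meas.py b1
```

```text
top pointer_tab [0.621 0.097 0.068] 0.67 bearing 4.9
top tray [ 0.559  0.094 -0.002] 0.75 bearing 82.9
top set_button_top [0.444 0.096 0.027] 0.39 bearing 178.3
top hub [0.5626 0.0916] bar bearing 4.3 15
top orange 15 [0.6266 0.09  ] -1.7
side pointer_tab [0.621 0.091 0.07 ] 0.87 bearing -0.7
side tray [0.557 0.091 0.002] 0.74 bearing -144.8
side set_button_top [0.444 0.089 0.024] 0.4 bearing -178.7
side capsule [0.619 0.093 0.008] 0.38 bearing 1.0
side hub [0.5608 0.0957] bar bearing 2.8 28
side orange 25 [0.6213 0.094 ] 1.8
8.53 [0.5965 0.311  0.2403] yaw 94.2 q [ 0.481  0.519  0.255  1.308 -0.     1.978] F [-1.54 -0.01  0.  ] 2.564747053195512e-05
```

View pics/b1.png

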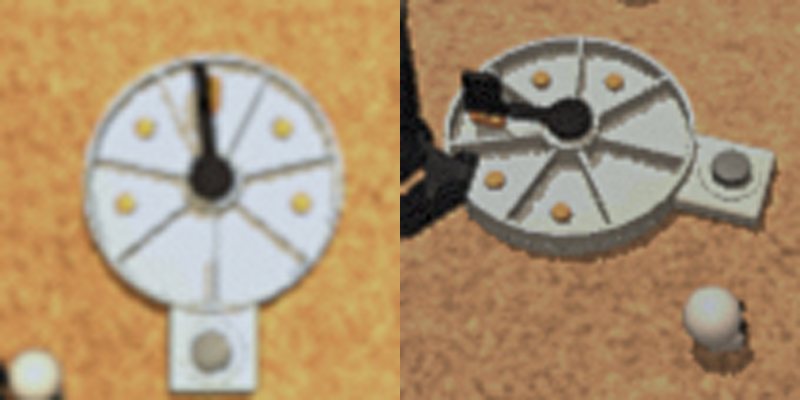

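The pointer is at about +4° and the capsule at about -1°. In the top crop the tab (205,85) still sits slightly left of the capsule (212,95). One more nudge of about 5 mm is needed.

```bash
python3 -c "
from h import *
for a in ((4,.04,.2),(4,.02,.121),(4,.003,.121),(1,0,.121),(-1.2,0,.121)): p,y=behind(*a); print(np.round(p,4)); show(a,p,88.8)"
```

```text
[0.617  0.1512 0.2   ]
(4, 0.04, 0.2) [-0.1609, 0.0087, 0.0404] spin 0.094
[0.6184 0.1312 0.121 ]
(4, 0.02, 0.121) [-0.1809, 0.0086, 0.1194] spin 0.094
[0.6196 0.1143 0.121 ]
(4, 0.003, 0.121) [-0.1979, 0.0086, 0.1194] spin 0.094
[0.6207 0.1081 0.121 ]
(1, 0, 0.121) [-0.2042, 0.0092, 0.1194] spin 0.094
[0.6213 0.1057 0.121 ]
(-1.2, 0, 0.121) [-0.2066, 0.0096, 0.1194] spin 0.094
```

Call:
move_arm([
  {"fingers":0,"translation":[-0.04,0.002,0],"spin":0.03},
  {"fingers":0,"translation":[-0.08,0.004,0],"spin":0.06},
  {"fingers":0,"translation":[-0.12,0.008,0.01],"spin":0.094},
  {"fingers":0,"translation":[-0.15,0.0087,0.03],"spin":0.094},
  {"fingers":0,"translation":[-0.165,0.0087,0.06],"spin":0.094},
  {"fingers":0,"translation":[-0.172,0.0087,0.09],"spin":0.094},
  {"fingers":0,"translation":[-0.178,0.0087,0.118],"spin":0.094},
  {"fingers":0,"translation":[-0.178,0.0087,0.119],"spin":0.094},
])

```text
time: 9.2
ee_pos: [0.6156, 0.1327, 0.1163]
orientation: [0.715, 0.699, -0.003, -0.002]
wrist_force: [-1.0, 1.0, -0.7]
opening: -0.0001
gripper_force: 0.0
```

```bash
python3 -c "
from h import *
state()
for a in ((4,.003,.121),(1,0,.121),(-1.2,0,.121)): show(a,behind(*a)[0],88.8)"
```

```text
9.2 [0.6156 0.1327 0.1163] yaw 88.8 q [ 0.212  0.53  -0.059  0.989 -0.     1.805] F [-0.96  0.98 -0.68] -0.00010173485368870428
(4, 0.003, 0.121) [-0.0183, 0.0043, -0.0047] spin -0.001
(1, 0, 0.121) [-0.0245, 0.0056, -0.0047] spin -0.001
(-1.2, 0, 0.121) [-0.0269, 0.0062, -0.0047] spin -0.001
```

Call:
move_arm([
  {"fingers":0,"translation":[0,0,0],"spin":0},
  {"fingers":0,"translation":[0,0,0],"spin":0},
])

```text
time: 9.37
ee_pos: [0.6189, 0.1356, 0.1227]
orientation: [0.714, 0.7, 0.001, 0.0]
wrist_force: [0.2, 0.1, 0.9]
opening: -0.0003
gripper_force: 0.0
```

```bash
python3 -c "
from h import *
state()
for a in ((4,.003,.121),(1,0,.121),(-1.2,0,.121)): show(a,behind(*a)[0],88.8)"
```

```text
9.37 [0.6189 0.1356 0.1227] yaw 88.9 q [ 0.216  0.525 -0.05   0.994  0.     1.806] F [0.18 0.1  0.92] -0.0002884999442838859
(4, 0.003, 0.121) [-0.0213, 0.0011, 0.0017] spin 0.002
(1, 0, 0.121) [-0.0274, 0.0023, 0.0017] spin 0.002
(-1.2, 0, 0.121) [-0.0298, 0.0029, 0.0017] spin 0.002
```

Call:
move_arm([
  {"fingers":0,"translation":[-0.008,0.001,0],"spin":0},
  {"fingers":0,"translation":[-0.015,0.001,0],"spin":0},
  {"fingers":0,"translation":[-0.019,0.002,0],"spin":0},
  {"fingers":0,"translation":[-0.022,0.002,0],"spin":0},
  {"fingers":0,"translation":[-0.022,0.002,0],"spin":0},
  {"fingers":0,"translation":[-0.022,0.002,0],"spin":0},
])

```text
time: 9.87
ee_pos: [0.6199, 0.1131, 0.1215]
orientation: [0.714, 0.7, 0.0, 0.0]
wrist_force: [0.1, -1.2, -0.1]
opening: -0.0002
gripper_force: 0.0
```

```bash
python3 -c "
from h import *
state()
for a in ((1,0,.121),(-1.2,0,.121)): show(a,behind(*a)[0],88.8)"
```

```text
9.87 [0.6199 0.1131 0.1215] yaw 88.9 q [ 0.181  0.522 -0.06   0.989 -0.     1.771] F [ 0.15 -1.22 -0.06] -0.0001738188964691641
(1, 0, 0.121) [-0.005, 0.0009, 0.0005] spin 0.002
(-1.2, 0, 0.121) [-0.0074, 0.0016, 0.0005] spin 0.002
```

Call:
move_arm([
  {"fingers":0,"translation":[-0.002,0.0005,0],"spin":0},
  {"fingers":0,"translation":[-0.004,0.001,0],"spin":0},
  {"fingers":0,"translation":[-0.006,0.0015,0],"spin":0},
  {"fingers":0,"translation":[-0.0074,0.0015,0],"spin":0},
  {"fingers":0,"translation":[-0.0074,0.0015,0],"spin":0},
  {"fingers":0,"translation":[-0.0074,0.0015,0],"spin":0},
  {"fingers":0,"translation":[0.004,0.0015,0],"spin":0},
  {"fingers":0,"translation":[0.025,0.0015,-0.01],"spin":0},
])

```text
time: 10.53
ee_pos: [0.6209, 0.1373, 0.1297]
orientation: [0.715, 0.699, -0.002, -0.001]
wrist_force: [0.1, 1.7, 1.0]
opening: 0.0001
gripper_force: 0.0
```

Call:
move_arm([
  {"fingers":0,"translation":[0.03,0,-0.03],"spin":0},
  {"fingers":0,"translation":[0.065,0,-0.05],"spin":0},
  {"fingers":0,"translation":[0.1,0,-0.07],"spin":0},
  {"fingers":0,"translation":[0.14,0,-0.08],"spin":0},
  {"fingers":0,"translation":[0.17,0,-0.08],"spin":0},
  {"fingers":0,"translation":[0.17,0,-0.08],"spin":0},
])

```text
time: 11.03
ee_pos: [0.6245, 0.315, 0.2118]
orientation: [0.712, 0.702, 0.002, -0.0]
wrist_force: [-0.4, -0.7, -0.5]
opening: -0.0
gripper_force: 0.0
```

```bash
python3 meas.py b2
```

```text
top pointer_tab [0.619 0.092 0.071] 0.56 bearing -0.5
top tray [ 0.561  0.096 -0.   ] 0.62 bearing 65.7
top set_button_top [0.439 0.096 0.031] 0.61 bearing 178.1
top hub [0.5623 0.0916] bar bearing -2.0 14
side pointer_tab [0.622 0.087 0.066] 0.64 bearing -4.2
side tray [0.557 0.091 0.002] 0.56 bearing -159.4
side set_button_top [0.446 0.092 0.027] 0.58 bearing -179.8
side capsule [0.621 0.095 0.006] 0.51 bearing 2.5
side hub [0.5608 0.0956] bar bearing -2.5 28
side orange 31 [0.6229 0.0923] 0.3
11.53 [0.6252 0.3074 0.2113] yaw 88.8 q [ 0.457  0.573  0.277  1.275 -0.     2.048] F [ 0.1  -0.5   0.06] 0.00010097305745869959
```

View pics/b2.png

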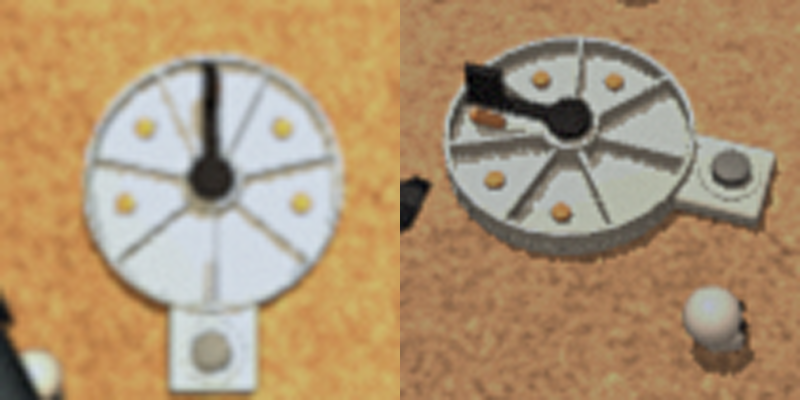

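In the top crop the tab now covers the capsule (both at about (210,90)), with the bar at about -2° and the capsule at about -1°. The pointer is done, so on to the button at about (0.443, 0.093).

Call:
move_arm([
  {"fingers":0,"translation":[-0.028,-0.022,0],"spin":0},
  {"fingers":0,"translation":[-0.056,-0.045,0],"spin":0},
  {"fingers":0,"translation":[-0.084,-0.068,0],"spin":0},
  {"fingers":0,"translation":[-0.112,-0.091,0],"spin":0},
  {"fingers":0,"translation":[-0.14,-0.114,0],"spin":0},
  {"fingers":0,"translation":[-0.168,-0.137,0],"spin":0},
  {"fingers":0,"translation":[-0.196,-0.16,0],"spin":0},
  {"fingers":0,"translation":[-0.2178,-0.1775,0.02],"spin":0},
])

```text
time: 12.2
ee_pos: [0.4429, 0.0923, 0.1937]
orientation: [0.714, 0.7, 0.002, 0.001]
wrist_force: [1.5, -0.6, 0.6]
opening: 0.0002
gripper_force: 0.0
```

Call:
move_arm([
  {"fingers":0,"translation":[0,0,0],"spin":0},
  {"fingers":0,"translation":[0,0,0.03],"spin":0},
  {"fingers":0,"translation":[0,0,0.06],"spin":0},
  {"fingers":0,"translation":[0,0,0.07],"spin":0},
  {"fingers":0,"translation":[0,0,0.07],"spin":0},
  {"fingers":0,"translation":[0,0,0.07],"spin":0},
  {"fingers":0,"translation":[0,0,0.07],"spin":0},
])

```text
time: 12.78
ee_pos: [0.4442, 0.094, 0.1221]
orientation: [0.714, 0.7, 0.001, 0.0]
wrist_force: [1.6, 0.1, 0.5]
opening: 0.0002
gripper_force: 0.0
```

Run:
```python
from h import *
import cv2
state(); show('above',[.443,.093,.108],88.8)
im,_=bot.capture('side'); cv2.imwrite('pics/c1.png',cv2.resize(im[180:310,190:320],(520,520),interpolation=cv2.INTER_CUBIC)[:,:,::-1])
```

```text
12.78 [0.4442 0.094  0.1221] yaw 88.9 q [ 0.209  0.261 -0.493  0.815 -0.     1.799] F [1.6  0.09 0.49] 0.00017992840037036294
above [-0.001, -0.0012, 0.0141] spin 0.002
```

View pics/c1.png

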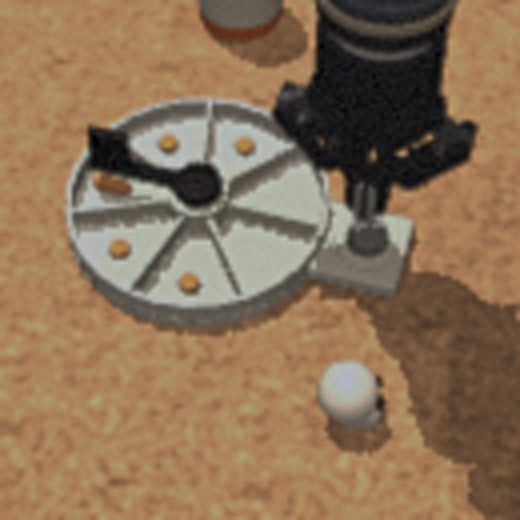

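The fingertips are right over the button (fingers at about (365,205), button at about (367,240)). Descending slowly to the button and pressing.

Call:
move_arm([
  {"fingers":0,"translation":[-0.001,0,0.01],"spin":0},
  {"fingers":0,"translation":[-0.001,0,0.017],"spin":0},
  {"fingers":0,"translation":[-0.001,0,0.02],"spin":0},
  {"fingers":0,"translation":[-0.001,0,0.022],"spin":0},
  {"fingers":0,"translation":[-0.001,0,0.024],"spin":0},
  {"fingers":0,"translation":[-0.001,0,0.0255],"spin":0},
  {"fingers":0,"translation":[-0.001,0,0.027],"spin":0},
  {"fingers":0,"translation":[-0.001,0,0.027],"spin":0},
])

```text
time: 13.5
ee_pos: [0.4435, 0.0929, 0.0946]
orientation: [0.714, 0.7, 0.0, 0.0]
wrist_force: [-1.3, -1.0, 6.7]
opening: -0.0002
gripper_force: 3.6
```

```bash
python3 -c "
from h import *
state()"
```

```text
13.5 [0.4435 0.0929 0.0946] yaw 88.9 q [ 0.207  0.296 -0.533  0.742 -0.     1.796] F [-1.25 -0.97  6.71] -0.00019868152067534933
```

Call:
move_arm([
  {"fingers":0,"translation":[0,0,0.001],"spin":0},
  {"fingers":0,"translation":[0,0,0.001],"spin":0},
  {"fingers":0,"translation":[0,0,0.001],"spin":0},
])

```text
time: 13.75
ee_pos: [0.4435, 0.0929, 0.0944]
orientation: [0.714, 0.7, 0.0, 0.0]
wrist_force: [-5.7, -1.0, 19.6]
opening: -0.0002
gripper_force: 9.8
```

Force rose to about 20 N with no further travel, so the button is at its stop. Releasing straight up and clear.

Call:
move_arm([
  {"fingers":0,"translation":[0,0,-0.002],"spin":0},
  {"fingers":0,"translation":[0,0,-0.006],"spin":0},
  {"fingers":0,"translation":[0,0,-0.015],"spin":0},
  {"fingers":0,"translation":[0,0,-0.04],"spin":0},
  {"fingers":0,"translation":[0,0,-0.08],"spin":0},
  {"fingers":0,"translation":[0,0,-0.12],"spin":0},
  {"fingers":0,"translation":[0,0,-0.15],"spin":0},
  {"fingers":0,"translation":[0,0,-0.15],"spin":0},
])

```text
time: 14.42
ee_pos: [0.4457, 0.0934, 0.2495]
orientation: [0.714, 0.7, 0.004, 0.003]
wrist_force: [0.9, 0.4, -0.1]
opening: -0.0001
gripper_force: 0.0
```

Call:
move_arm([
  {"fingers":0,"translation":[0.04,-0.01,0],"spin":0},
  {"fingers":0,"translation":[0.08,-0.02,0],"spin":0},
  {"fingers":0,"translation":[0.12,-0.03,0],"spin":0},
  {"fingers":0,"translation":[0.16,-0.04,0],"spin":0},
  {"fingers":0,"translation":[0.2,-0.05,0],"spin":0},
  {"fingers":0,"translation":[0.23,-0.06,0],"spin":0},
  {"fingers":0,"translation":[0.23,-0.06,0],"spin":0},
  {"fingers":0,"translation":[0.23,-0.06,0],"spin":0},
])

```text
time: 15.08
ee_pos: [0.387, 0.3253, 0.243]
orientation: [0.713, 0.702, -0.0, 0.0]
wrist_force: [0.5, -0.5, 0.1]
opening: 0.0
gripper_force: 0.0
```

```bash
python3 meas.py d1
```

```text
top pointer_tab [0.622 0.091 0.066] 0.59 bearing -0.8
top tray [ 0.56   0.093 -0.   ] 0.71 bearing 35.0
top set_button_top [0.44  0.091 0.03 ] 0.49 bearing -179.7
top hub [0.5623 0.0915] bar bearing -0.6 16
side pointer_tab [0.621 0.087 0.068] 0.54 bearing -4.3
side tray [0.556 0.089 0.001] 0.86 bearing -129.8
side capsule [0.619 0.096 0.005] 0.55 bearing 3.3
side hub [0.5607 0.0957] bar bearing -2.6 28
side orange 31 [0.6233 0.0923] 0.3
15.58 [0.3881 0.3235 0.2433] yaw 88.8 q [ 0.695  0.233 -0.179  1.159 -0.     2.286] F [0.12 0.57 0.62] -3.735620284583769e-05
```

View pics/d1.png

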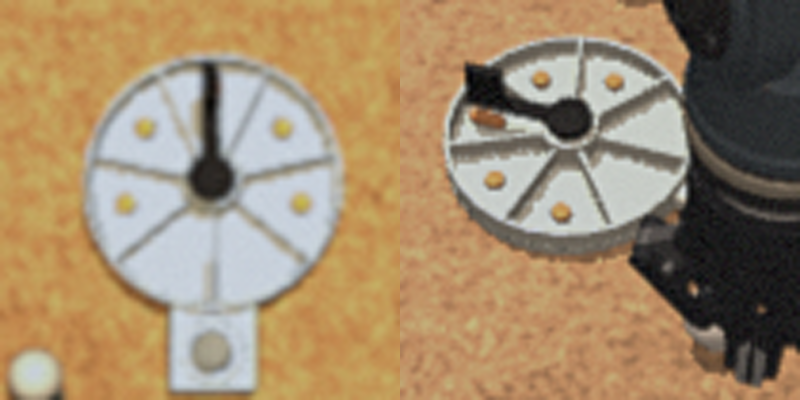

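The tab is still over the capsule (210,90), the button is back up (spotted at z about 0.030), the tray and other things have not moved, and the arm is clear. Handing in.

```bash
python3 -c "
from bench import bot
print(bot.finish_job())"
```

```text
the job is handed in; nothing more can be done
None
```

The pointer's tab stands over the capsule to within a degree or two, the set button was then pressed to its stop (about 20 N) and came back up, nothing else moved in the final pictures, and the job is handed in at about 15.6 s; no verdict was returned.

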